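# Click the seven-day counter round to its start

## Robot

A 6-joint arm with a two-finger parallel gripper is mounted at the origin on a cart in front of the work surface, level with it; the furniture and walls round the work are solid. World frame = base frame: x ahead of the robot, y to its left, z up, the work surface at z = 0. Lengths are in mm, angles in degrees, forces in N, time in s.
With the tool pointing down it reaches from about 250 to 775 mm from the base axis. Payload 8.9 kg.
Tool frame: the origin (TCP) lies between the finger pads; the fingertips stand bot.tip_reach ahead of it and the grasp point (between the pads) lies 2 mm behind it (bot.tip_reach is the distance from the TCP to the fingertips, in mm); z points along the fingers, y is the line along which they close (so a half turn about z gives the same grasp; the last joint's range is limited). The gripper opens to 85 mm and grips with 20 to 120 N. Pads are 22 mm wide; open, the fingers measure 114 mm over their backs; the gripper's body (76 mm by 85 mm) begins 54 mm behind the grasp point. The pads swing forward as they close: fully open they stand 13 mm farther back than shut.
Start: joints at [58.367, 16.656, -8.789, 64.555, 0, 82.019], TCP at [210.611, 480.902, 248.305] pointing down, gripper open.
Joint ranges: [-144.48, 144.48], [-52.06, 99.96], [-74.48, 78.29], [-112.23, 115.85], [-86.99, 84.42], [-180, 180]. Speed limits (degrees/s): [127.2, 127.2, 159.86, 180, 180, 180].

## Interface

Orientations are given as a 3x3 rotation matrix whose columns are the frame's x, y, z axes.
In Python, from station import bot, vision, spotter gives the robot as it stands. The module is installed in compiled form; this text tells all that it offers.
- The arm moves only by the tool arm_command, never from a script. Its argument "deltas" is a list that holds one entry, the list of rows, each a list of 4 numbers: the shift along the tool's x, y, z in cm, then the turn about the tool's z in rad. In form: [[[x, y, z, turn], ...]]. A call has exactly 5 rows; each row is the pose to reach, as a shift and turn from the pose commanded when the call began, along the tool's axes at that moment; what a row does not reach only later rows make up. A row lasts 1/12 s, in which the tool goes at most 41.7 mm and 7.16 degrees, less where a joint would pass 70% of its speed; a pose out of reach is approached as far as the arm can. A call with a gripper value outside its range is refused whole. "jaw" is the gripper's target within -1 to 1 (fully open at 1, half-way at 0, shut at -1), set as the call begins (left out, the last holds). The fingers move at their own pace and stop on an object; the grip force is fixed at half the most. Time passes only in rows, so rows that repeat a pose let the fingers close, or fill a call up. It gives the time, the measured TCP pose, the force, the opening and the grip force at its end, in the units of the state.
- bot.read_state(): the state, without advancing time (a new reading comes with each control period).
- vision.camera(name): name is "scene" or "side" or "wrist"; returns a dict with "frame" (400x640x3 uint8, red, green, blue), "K" (3x3 intrinsics, pixels), "k1" (the pictures are not rectified: a ray, as slopes to the right and down, at radius r is drawn at 1 + k1 r^2 times it, then the intrinsics apply), "extrinsics" (4x4, takes a point from camera to world coordinates). Camera axes: x right, y up, looking along -z (the intrinsics and any distortion apply to the point x, -y, -z); pixel columns grow to the right and rows downward; lengths in mm; the calibration is good to about 2 mm. A picture is of the moment at which its call begins. There is no depth.
- bot.close_job(): hands the job in; it is judged then, once.
Trained networks look in the newest picture that a camera, given by its name, has taken for a name from the list of things; names that differ only in an ending like _2 or _b are one class to them, and where a whole thing is asked for, a point or a joint stands for the part that bears it (a point fixed in the world has none). Each returns a list of dicts, best first, with "score" (0 to 1); they miss things now and then, are a little off and sometimes report something else, mostly with a low value. They report only what shows in the picture. A call takes as long as a camera call.
- spotter.spot_in(target, camera): "uv" ([column, row] in pixels, amid what is visible of it).
- spotter.silhouettes(target, camera): "region" (400x640 bool, what is visible of it) and "uv" ([column, row] in pixels, amid what is visible of it).
- spotter.place_of(target, camera): "uv" ([column, row] in pixels: a listed point, or the origin of a listed thing).
The state is a dict: "time_s": time; "q": joint angles; "joint_vel": joint speeds; "joint_torque": joint torques, N m; "position": TCP position; "tcp_rot": TCP orientation; "force": force on the tool from outside, world axes, zero at the start; "ft_torque": the same for the moment, N m; "width": opening from 0.0 (shut) to 1.0 (fully open); "finger_force": force on a finger pad.
Only numpy, scipy, OpenCV 4.12 (cv2) and the standard library are available. Lean on these libraries where they do the work, as an engineer would, in place of code of your own. Each camera call takes 0.05 s, during which the arm holds its last target. There are 200 camera calls.

## Task

The honey has just been opened, so set the seven-day freshness counter to its start: with a fingertip flick the edge of its star wheel clockwise (seen from above), click by click, until the lobe with the raised bar clicks in opposite the tip of the fixed pointer, and do not go on past it. Only push the wheel: do not lift or tip the counter or shove it along the worktop, leave the honey jar, the tin, the mug, the lemon and the teaspoon alone, and finish clear of everything.

Things in the scene. Friction and masses are not known exactly. Their poses are not given: they have to be found in the camera images.
- counter: Seven-day counter: loose, heavy (about 1.4 kg) grey stand, 63 mm high, upright; origin at the centre of its underside, z up along the wheel's axis. Foot 100 mm across, 10 mm high, sloping in by 13 mm height to a drum 72 mm across, up to 35 mm. Above it the white star wheel, and over that a fixed black hub cap (30 mm across, at 57 to 63 mm) whose arrow pointer reaches out along the body's +x.
- wheel_center (a point): Centre of the star wheel (on its upright axis, 46 mm over the stand's underside). The wheel lies flat at 37 to 55 mm height: a disc 72 mm across with seven lobes 51.4 deg apart. Each lobe is 12 mm wide with a round end (radius 6 mm, centred 46 mm from the axis; the lobes reach 52 mm), 28 mm free between neighbouring ends. A click takes about 2 N at a lobe's end.
- day_wheel (a joint): Turn of the wheel, rad, growing clockwise seen from above; 0 = barred lobe at the pointer. Lobes lie at bearings k*2*pi/7 - q counter-clockwise from the body's +x (barred: k = 0). It clicks into rest at each multiple of 2*pi/7 = 0.898: pushed over half way to the next rest and let go it snaps on to it, else it springs back. It starts 2, 3 or 4 clicks before 0 (-1.795, -2.693, -3.590).
- pointer_tip (a point): Tip of the fixed pointer, 33 mm from the wheel's axis on the body's +x axis, 61.5 mm above the underside.
- start_mark (a point): Middle of the top of the raised black bar (14 x 6 mm, standing 5.5 mm above the wheel) on one lobe of the star wheel; 43 mm from the wheel's axis, 60.5 mm above the stand's underside. It turns with the wheel.
- honey_jar: Honey jar, 71 mm across, 110 mm high; origin at the centre of its underside. Bystander.
- tin_small: Food tin, 75 mm across, 58 mm high; origin at the centre of its underside. Bystander.
- mug_spare: Mug with a handle, 92 x 127 x 95 mm; origin at the centre of its underside. Bystander.
- lemon: Lemon, 78 x 55 x 56 mm; origin at the centre of its underside. Bystander.
- teaspoon: Teaspoon lying flat, 132 x 26 x 9 mm; origin at the centre of its underside. Bystander.

How it is judged:
By the outcome, as a careful person would: the job done as asked, in the order asked, and still so for the second after the job is handed in, with the robot touching nothing.
It also fails if it takes over 64 s, if anything falls off the work surface, if the arm or the gripper's body presses on something with over 40 N, if the wrist force passes 120 N, or if a joint passes its speed limit or range.

## Working session

There is one attempt and no reset: what is moved stays moved. The work goes in short steps, Python scripts to look and compute and a tool call to move; the robot and the scene stay as the last step left them, time stands still between calls to the robot, and variables do not carry over. Pictures are saved under pics/ and viewed, at most 10 in all, crops included, and the job is handed in when it is done.

Besides the shell and the picture viewer there is one more tool, called after ">>>" as name(argument=value, ...), one argument or row to a line, values as JSON. arm_command: Moves the arm, as the interface text tells. Its arguments: {"type":"object","properties":{"deltas":{"type":"array","items":{"type":"array","items":{"type":"array","items":{"type":"number"}}}},"jaw":{"type":"number"}},"required":["deltas"]}

```bash
mkdir -p pics; cat > h.py <<'E'
import numpy as np, cv2
from station import bot, vision, spotter
def ray(c,uv):
    K=c["K"];p=np.array([(uv[0]-K[0,2])/K[0,0],(uv[1]-K[1,2])/K[1,1]])
    r=p.copy()
    for _ in range(20): r=p/(1+c["k1"]*(r@r))
    E=np.array(c["extrinsics"]);d=E[:3,:3]@np.array([r[0],-r[1],-1]);return E[:3,3],d
def atz(c,uv,z):
    o,d=ray(c,uv);return o+d*(z-o[2])/d[2]
def proj(c,P):
    E=np.array(c["extrinsics"]);p=E[:3,:3].T@(np.array(P)-E[:3,3]);x=np.array([p[0],-p[1]])/-p[2]
    x=x*(1+c["k1"]*(x@x));K=c["K"];return np.array([K[0,0]*x[0]+K[0,2],K[1,1]*x[1]+K[1,2]])
def save(c,n): cv2.imwrite("pics/"+n,c["frame"][:,:,::-1])
E
python3 - <<'E'
from h import *
np.set_printoptions(precision=1,suppress=True)
print(bot.tip_reach,bot.read_state()["tcp_rot"])
H=dict(counter=0,wheel_center=46,pointer_tip=61.5,start_mark=60.5,honey_jar=0,tin_small=0,mug_spare=0,lemon=0,teaspoon=0)
fr=[]
for n in("scene","side"):
    c=vision.camera(n);fr.append(c["frame"])
    for t,z in H.items():
        for r in spotter.place_of(t,n)[:1]: print(n,t,r["score"],np.array(r["uv"]),atz(c,r["uv"],z))
im=np.vstack(fr);cv2.imwrite("pics/a.png",cv2.resize(im,(480,600))[:,:,::-1])
save(dict(frame=fr[0]),"scene.png")
E
```

```text
17.0 [[-0.9  0.4 -0. ]
 [ 0.4  0.9 -0. ]
 [ 0.  -0.  -1. ]]
scene counter 0.8 [291.5 222.5] [561.3  75.8   0. ]
scene wheel_center 0.72 [292.1 208.1] [555.7  76.   46. ]
scene pointer_tip 0.89 [268.4 201.1] [581.5 110.7  61.5]
scene start_mark 0.61 [309.6 210.2] [522.3  58.6  60.5]
scene honey_jar 0.72 [295.4 171.6] [682.4  -5.8   0. ]
scene tin_small 0.88 [352.2 171.5] [ 617.  -109.4    0. ]
scene mug_spare 0.9 [246.7 181.3] [711.8  96.5   0. ]
scene lemon 0.81 [344.7 286.9] [384.7  74.2   0. ]
scene teaspoon 0.69 [369.4 218.2] [488.9 -58.4   0. ]
side counter 0.87 [307.6 239. ] [562.3  85.7   0. ]
side pointer_tip 0.57 [298.6 221.2] [578.2 103.9  61.5]
side start_mark 0.74 [324.8 206.7] [525.3  47.3  60.5]
side honey_jar 0.82 [260.3 208.4] [687.5 -30.7   0. ]
side tin_small 0.59 [297.1 193.1] [ 602.7 -104.6    0. ]
side mug_spare 0.9 [235.6 239.7] [720.8  92.6   0. ]
side lemon 0.9 [388.2 239.1] [384.9  81.5   0. ]
side teaspoon 0.69 [342.4 202.7] [483.9 -61.6   0. ]
```

View pics/a.png

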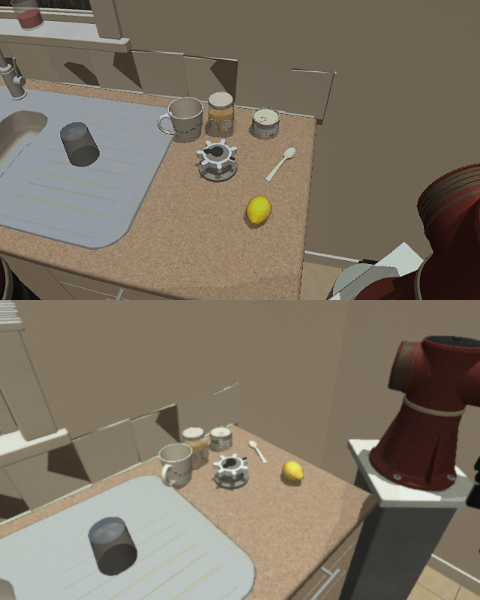

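The scene and side pictures show the counter in the middle of the worktop (scene uv 292,208), with the jar, tin and mug behind it, the lemon in front and the spoon to its right. Its centre is near (560, 78), the pointer bearing is about 55°, and the bar is about 3 clicks before it. Next I'll work out the approach.

```bash
python3 - <<'E'
from h import *
s=bot.read_state();R=np.array(s["tcp_rot"]);print(R.round(3))
d=np.array([520,100,250])-s["position"];print(R.T@d/10, np.degrees(np.arctan2(R[1,1],R[0,1])))
E
```

```text
[[-0.916  0.401  0.   ]
 [ 0.401  0.916 -0.   ]
 [-0.    -0.    -1.   ]]
[-43.62086775 -22.47600964  -0.16694916] 66.34520674080477
```

>>> arm_command(
  deltas=[
    [[-2,-1,0,0],[-5.5,-2.8,0,0],[-9,-4.6,0,0],[-12.5,-6.4,0,0],[-16,-8.2,0,0]],
  ],
  jaw=1,
)

```text
time_s: 1.42
position: [325.0, 340.2, 248.4]
tcp_rot: [[-0.916, 0.4, 0.0], [0.4, 0.916, 0.0], [-0.0, 0.0, -1.0]]
force: [0.5, 1.0, 0.4]
width: 0.996
finger_force: 0.0
```

>>> arm_command(
  deltas=[
    [[-3.5,-1.8,0,0],[-7,-3.6,0,0],[-10.5,-5.4,0,0],[-14,-7.2,0,0],[-17.5,-9,0,0]],
  ],
)

```text
time_s: 1.83
position: [449.4, 187.2, 248.5]
tcp_rot: [[-0.916, 0.401, 0.001], [0.401, 0.916, 0.0], [-0.0, 0.0, -1.0]]
force: [1.1, 0.7, 0.1]
width: 0.997
finger_force: 0.0
```

>>> arm_command(
  deltas=[
    [[-3,-1.5,0,0.1],[-6,-3,0,0.2],[-8.5,-4.5,0,0.3],[-9.5,-5,0,0.4],[-10,-5.3,0,0.5]],
  ],
)

```text
time_s: 2.25
position: [520.1, 98.3, 248.1]
tcp_rot: [[-0.606, 0.796, 0.0], [0.796, 0.606, -0.0], [-0.0, -0.0, -1.0]]
force: [-0.5, 0.2, 0.5]
width: 0.994
finger_force: 0.0
```

```bash
python3 - <<'E'
from h import *
np.set_printoptions(precision=1,suppress=True)
s=bot.read_state();R=np.array(s["tcp_rot"]);print(s["time_s"],s["position"],np.degrees(np.arctan2(R[1,1],R[0,1])),s["width"])
H=dict(counter=0,wheel_center=46,pointer_tip=61.5,start_mark=60.5,honey_jar=0,tin_small=0,mug_spare=0,lemon=0,teaspoon=0)
c=vision.camera("wrist");save(c,"w1.png");print(c["extrinsics"])
for t,z in H.items():
    for r in spotter.place_of(t,"wrist")[:1]: print(t,r["score"],np.array(r["uv"]),atz(c,r["uv"],z))
E
```

```text
2.25 [520.1  98.3 248.1] 37.27189759966761 0.9939969056794985
[[  0.8  -0.6  -0.2 473.2]
 [  0.6   0.8   0.2 158.9]
 [  0.   -0.3   1.  373. ]
 [  0.    0.    0.    1. ]]
counter 0.61 [342.5 202.4] [561.5  78.    0. ]
wheel_center 0.95 [346.7 215.5] [562.1  80.   46. ]
pointer_tip 0.86 [383.1 210.5] [581.6 107.9  61.5]
start_mark 0.84 [304.8 213.6] [526.1  61.4  60.5]
honey_jar 0.63 [376.2 312.4] [680.7  -7.3   0. ]
tin_small 0.78 [282.6 336.4] [ 610.3 -104.4    0. ]
mug_spare 0.7 [459.3 268.7] [719.8  96.7   0. ]
lemon 0.62 [200.6 101.9] [382.3  74.9   0. ]
teaspoon 0.81 [214.6 255.3] [483.9 -61.1   0. ]
```

View pics/w1.png

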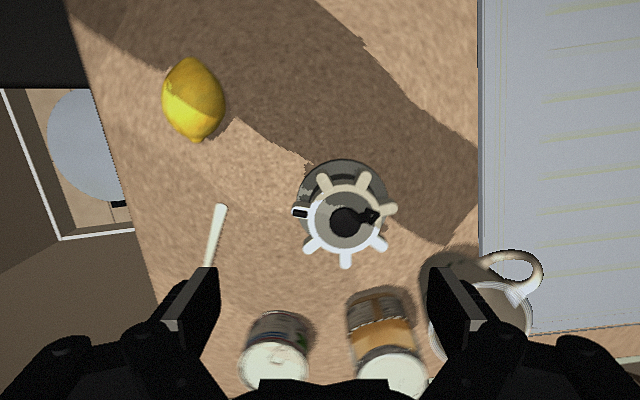

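The wrist view shows the counter at (345,212), with the pointer to the right (378,215) and the barred lobe to the left (300,213). The centre is about (561.5, 79), the pointer bearing 55.5° and the bar about 207°, so q = -2.693 (3 clicks). I'll push the lobe at bearing 107° with one finger of the half-open gripper, on the free +y side.

>>> arm_command(
  deltas=[
    [[1.2,0,2.5,0.1],[2.4,0,5,0.2],[3.6,0,8,0.3],[4.8,0,10.5,0.4],[5.4,0.1,12.5,0.476]],
  ],
  jaw=0,
)

```text
time_s: 3.17
position: [484.7, 144.5, 121.6]
tcp_rot: [[-0.177, 0.984, -0.002], [0.984, 0.177, 0.0], [0.0, -0.002, -1.0]]
force: [0.5, -0.8, 0.6]
width: 0.498
finger_force: 0.0
```

>>> arm_command(
  deltas=[
    [[0,0,1,0],[0,0,2,0],[0,0,2,0],[0,0,2,0],[0,0,2,0]],
  ],
)

```text
time_s: 3.58
position: [487.7, 143.4, 104.3]
tcp_rot: [[-0.182, 0.983, 0.002], [0.983, 0.182, 0.0], [-0.0, 0.002, -1.0]]
force: [-0.1, 0.3, 0.6]
width: 0.502
finger_force: 0.0
```

```bash
cat > m.py <<'E'
from h import *
import sys
np.set_printoptions(precision=1,suppress=True)
C=np.array([561.5,79.]);a=np.radians(10);U=np.array([np.cos(a),np.sin(a)]);V=np.array([-U[1],U[0]])
s=bot.read_state();R=np.array(s["tcp_rot"]);p=np.array(s["position"]);d=p[:2]-C
print(s["time_s"],p,"yaw",np.degrees(np.arctan2(R[1,1],R[0,1])),"w",s["width"],"F",np.array(s["force"]),"TCP u,v",d@U,d@V)
ims=[]
for n in sys.argv[2:]:
    c=vision.camera(n);P={}
    for t,z in dict(wheel_center=46,pointer_tip=61.5,start_mark=60.5).items():
        for r in spotter.place_of(t,n)[:1]: P[t]=atz(c,r["uv"],z);print(n,t,r["score"],np.array(r["uv"]),P[t])
    if "start_mark" in P and "pointer_tip" in P and "wheel_center" in P:
        b=[np.degrees(np.arctan2(*(P[k]-P["wheel_center"])[1::-1])) for k in("start_mark","pointer_tip")];print("bar-ptr",(b[0]-b[1])%360)
    ims.append(c["frame"])
    if n=="scene":
        x,y=proj(c,[540,90,50]).astype(int);ims[-1]=cv2.resize(c["frame"][y-60:y+60,x-96:x+96],(640,400),interpolation=cv2.INTER_CUBIC)
if ims: cv2.imwrite("pics/"+sys.argv[1],cv2.resize(np.vstack(ims),(480,300*len(ims)))[:,:,::-1])
E
python3 m.py b.png wrist scene
```

```text
3.5833 [487.7 143.4 104.3] yaw 10.474384196677018 w 0.501721021374888 F [-0.1  0.3  0.6] TCP u,v -61.52263088435348 76.2778783311723
wrist start_mark 0.74 [358.7 385.4] [524.5  58.4  60.5]
scene wheel_center 0.93 [289.3 205. ] [565.3  76.3  46. ]
```

View pics/b.png

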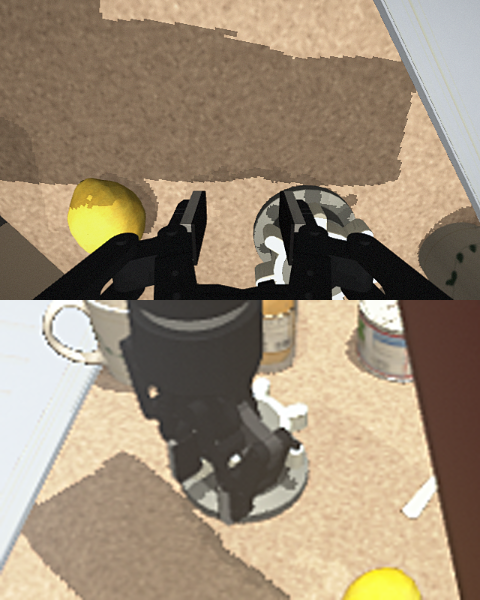

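The wrist picture shows the leading finger (290,220 in the top half) beside the wheel and the lemon well clear of the rear finger. The scene crop shows the fingers over the near foot edge. Next I'll lower outside the wheel, then slide in.

>>> arm_command(
  deltas=[
    [[0,0,1.5,0],[0,0,3,0],[0,0,4.5,0],[0,0,5.3,0],[0,0,5.3,0]],
  ],
)

```text
time_s: 4.4
position: [485.3, 143.4, 48.9]
tcp_rot: [[-0.181, 0.983, -0.003], [0.983, 0.181, -0.0], [0.0, -0.003, -1.0]]
force: [0.1, 0.3, 0.5]
width: 0.501
finger_force: 0.0
```

>>> arm_command(
  deltas=[
    [[-0.6,0,0,0],[-1.2,0,0,0],[-1.9,0,0,0],[-2.5,0,0,0],[-2.5,0,0,0]],
  ],
)

```text
time_s: 4.82
position: [491.8, 117.7, 50.9]
tcp_rot: [[-0.18, 0.984, 0.001], [0.984, 0.18, -0.0], [-0.0, 0.001, -1.0]]
force: [0.4, 0.2, -0.8]
width: 0.5
finger_force: 0.0
```

```bash
python3 m.py c.png wrist side scene
```

```text
4.8167 [491.8 117.7  50.9] yaw 10.350449298691148 w 0.5002464542103584 F [ 0.4  0.2 -0.8] TCP u,v -61.86941767723046 50.250697957991456
wrist wheel_center 0.71 [459.  386.6] [561.8  77.1  46. ]
side wheel_center 0.66 [307.6 224.1] [560.6  92.7  46. ]
side pointer_tip 0.61 [295.1 222. ] [585.2 106.9  61.5]
side start_mark 0.6 [325.4 209.2] [523.8  57.   60.5]
bar-ptr 194.01594121990618
scene start_mark 0.55 [309.6 211.5] [519.6  60.3  60.5]
```

```bash
python3 - <<'E'
import cv2
a=cv2.imread("pics/c.png");print(a.shape)
s=a[300:600];s=cv2.resize(s[120:220,170:330],(480,300),interpolation=cv2.INTER_CUBIC)
cv2.imwrite("pics/c2.png",cv2.vconcat([s,a[600:900]]))
E
```

```text
(900, 480, 3)
```

View pics/c2.png

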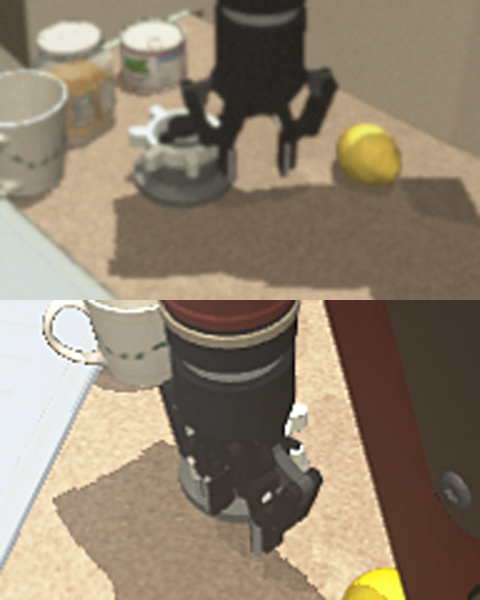

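The side crop shows the front finger (228,160) beside the wheel's rim with its tip about at wheel level, and the lemon clear of the rear finger. I'll push along tool +y.

>>> arm_command(
  deltas=[
    [[0,0.5,0,0],[0,1.0,0,0],[0,1.5,0,0],[0,2.0,0,0],[0,2.5,0,0]],
  ],
)

```text
time_s: 5.83
position: [515.9, 123.8, 50.2]
tcp_rot: [[-0.181, 0.983, -0.001], [0.983, 0.181, 0.0], [0.0, -0.001, -1.0]]
force: [-1.9, 1.1, 1.5]
width: 0.497
finger_force: 1.2
```

>>> arm_command(
  deltas=[
    [[0,0.4,0,0],[0,0.8,0,0],[0,1.2,0,0],[0,1.6,0,0],[0,2.1,0,0]],
  ],
)

```text
time_s: 6.25
position: [537.0, 127.4, 50.4]
tcp_rot: [[-0.181, 0.984, 0.001], [0.984, 0.181, 0.0], [-0.0, 0.001, -1.0]]
force: [0.7, 0.1, -0.4]
width: 0.502
finger_force: 0.0
```

>>> arm_command(
  deltas=[
    [[0.6,0,0,0],[1.3,0,0,0],[2.0,0,0,0],[2.5,0,0,0],[2.5,0,0,0]],
  ],
)

```text
time_s: 6.67
position: [531.3, 153.2, 50.3]
tcp_rot: [[-0.182, 0.983, -0.0], [0.983, 0.182, 0.0], [0.0, -0.0, -1.0]]
force: [-0.5, 0.3, 0.8]
width: 0.502
finger_force: 0.0
```

```bash
python3 m.py d.png wrist side scene
```

```text
6.6667 [531.3 153.2  50.3] yaw 10.508745812581918 w 0.501866024884992 F [-0.5  0.3  0.8] TCP u,v -16.884650165955765 78.35970246785556
side wheel_center 0.56 [308.9 224.8] [557.7  95.1  46. ]
side pointer_tip 0.58 [297.1 223.9] [580.5 113.4  61.5]
side start_mark 0.6 [323.7 219.3] [526.3  94.5  60.5]
bar-ptr 142.31540880915668
scene wheel_center 0.86 [289.4 208.2] [558.1  80.3  46. ]
scene pointer_tip 0.83 [270.8 197.8] [586.5 102.8  61.5]
scene start_mark 0.85 [291.9 216. ] [527.3  92.7  60.5]
bar-ptr 119.7525383874539
```

View pics/d.png

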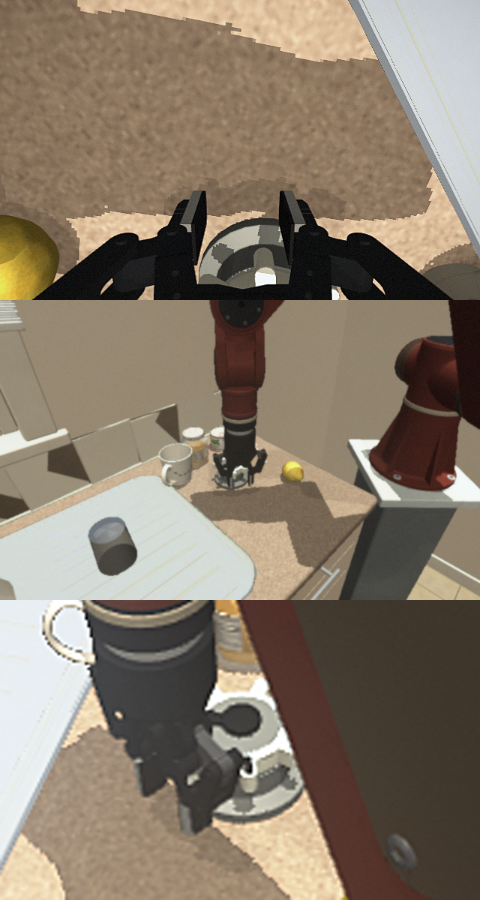

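The bar now stands at bearing ≈158° (scene crop, about 250,770), so one click is done. I'll go back outside the wheel and repeat.

>>> arm_command(
  deltas=[
    [[0,-1.0,0,0],[0,-2.2,0,0],[0,-3.4,0,0],[0,-4.6,0,0],[0,-4.6,0,0]],
  ],
)

```text
time_s: 7.68
position: [484.1, 143.3, 50.1]
tcp_rot: [[-0.181, 0.983, -0.003], [0.983, 0.181, -0.0], [0.0, -0.003, -1.0]]
force: [0.5, -0.4, -0.1]
width: 0.5
finger_force: 0.0
```

>>> arm_command(
  deltas=[
    [[-0.7,0,0,0],[-1.4,0,0,0],[-2.1,0,0,0],[-2.7,0,0,0],[-2.7,0,0,0]],
  ],
)

```text
time_s: 8.1
position: [492.3, 115.7, 50.3]
tcp_rot: [[-0.18, 0.984, 0.0], [0.984, 0.18, -0.0], [-0.0, 0.0, -1.0]]
force: [0.1, -0.8, 0.8]
width: 0.505
finger_force: 0.0
```

>>> arm_command(
  deltas=[
    [[0,0.5,0,0],[0,1.0,0,0],[0,1.5,0,0],[0,2.0,0,0],[0,2.5,0,0]],
  ],
)

```text
time_s: 8.52
position: [516.2, 122.0, 50.2]
tcp_rot: [[-0.181, 0.983, -0.001], [0.983, 0.181, 0.0], [0.0, -0.001, -1.0]]
force: [-2.7, 0.7, 1.6]
width: 0.499
finger_force: 1.2
```

>>> arm_command(
  deltas=[
    [[0,0.4,0,0],[0,0.8,0,0],[0,1.2,0,0],[0,1.6,0,0],[0,2.1,0,0]],
  ],
)

```text
time_s: 8.93
position: [537.4, 125.5, 50.4]
tcp_rot: [[-0.181, 0.983, 0.001], [0.983, 0.181, 0.0], [-0.0, 0.001, -1.0]]
force: [-0.6, 0.7, 0.3]
width: 0.5
finger_force: 0.0
```

>>> arm_command(
  deltas=[
    [[0.6,0,0,0],[1.3,0,0,0],[2.0,0,0,0],[2.6,0,0,0],[2.6,0,0,0]],
  ],
)

```text
time_s: 9.35
position: [531.4, 152.4, 50.3]
tcp_rot: [[-0.182, 0.983, -0.0], [0.983, 0.182, 0.0], [0.0, -0.0, -1.0]]
force: [-1.2, 1.1, -0.3]
width: 0.498
finger_force: 0.0
```

>>> arm_command(
  deltas=[
    [[0,-1.0,0,0],[0,-2.2,0,0],[0,-3.4,0,0],[0,-4.6,0,0],[0,-4.6,0,0]],
  ],
)

```text
time_s: 9.77
position: [484.2, 142.4, 50.1]
tcp_rot: [[-0.181, 0.983, -0.003], [0.983, 0.181, -0.0], [-0.0, -0.003, -1.0]]
force: [0.2, 0.5, -0.2]
width: 0.501
finger_force: 0.0
```

```bash
python3 m.py e.png wrist side scene
```

```text
9.7667 [484.2 142.4  50.1] yaw 10.452148812278814 w 0.5013725574077023 F [ 0.2  0.5 -0.2] TCP u,v -65.14640571070224 75.90724716537174
side wheel_center 0.88 [309.3 225.4] [556.7  97.2  46. ]
side pointer_tip 0.61 [295.9 222. ] [583.5 106.9  61.5]
side start_mark 0.83 [310.7 227.7] [551.8 124.2  60.5]
bar-ptr 80.35516852054874
scene wheel_center 0.8 [288.3 206.8] [562.3  80.3  46. ]
scene pointer_tip 0.71 [295.2 170.8] [625.8  26.7  61.5]
```

View pics/e.png

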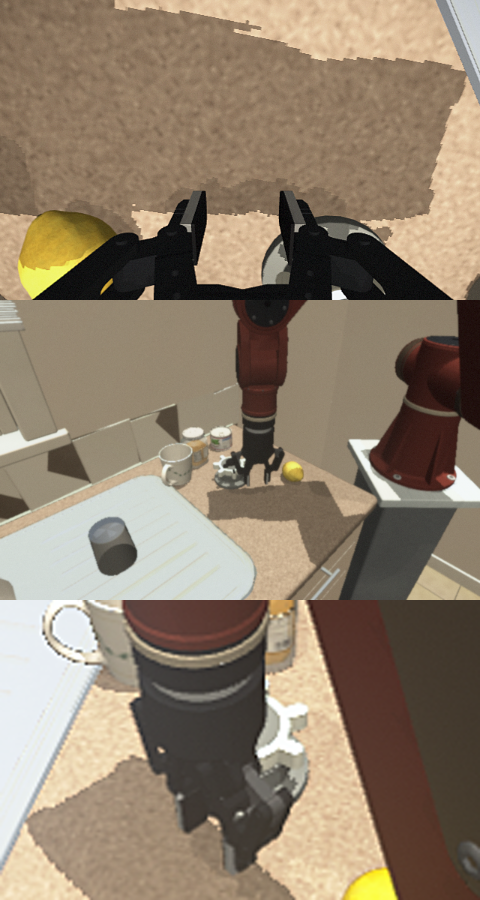

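The side picture puts the bar at (552, 124), bearing about 105°, so two clicks are done. One more.

>>> arm_command(
  deltas=[
    [[-0.7,0,0,0],[-1.4,0,0,0],[-2.0,0,0,0],[-2.5,0,0,0],[-2.5,0,0,0]],
  ],
)

```text
time_s: 10.78
position: [491.6, 116.9, 50.4]
tcp_rot: [[-0.18, 0.984, 0.0], [0.984, 0.18, -0.0], [-0.0, 0.0, -1.0]]
force: [-0.3, -1.2, -0.4]
width: 0.501
finger_force: 0.0
```

>>> arm_command(
  deltas=[
    [[0,0.5,0,0],[0,1.0,0,0],[0,1.5,0,0],[0,2.0,0,0],[0,2.5,0,0]],
  ],
)

```text
time_s: 11.2
position: [516.1, 123.0, 50.2]
tcp_rot: [[-0.181, 0.983, -0.001], [0.983, 0.181, 0.0], [0.0, -0.001, -1.0]]
force: [-2.4, 1.2, 1.1]
width: 0.5
finger_force: 1.2
```

>>> arm_command(
  deltas=[
    [[0,0.4,0,0],[0,0.8,0,0],[0,1.2,0,0],[0,1.6,0,0],[0,2.1,0,0]],
  ],
)

```text
time_s: 11.62
position: [537.2, 126.5, 50.4]
tcp_rot: [[-0.181, 0.983, 0.001], [0.983, 0.181, 0.0], [-0.0, 0.001, -1.0]]
force: [-0.4, -0.0, -0.5]
width: 0.498
finger_force: 0.0
```

>>> arm_command(
  deltas=[
    [[0.6,0,0,0],[1.3,0,0,0],[2.0,0,0,0],[2.7,0,0,0],[3,0,0,0]],
  ],
)

```text
time_s: 12.03
position: [530.6, 157.2, 50.3]
tcp_rot: [[-0.182, 0.983, -0.0], [0.983, 0.182, 0.0], [0.0, -0.0, -1.0]]
force: [-0.3, -0.4, -0.4]
width: 0.498
finger_force: 0.0
```

>>> arm_command(
  deltas=[
    [[1,0,-2,0],[2,-1,-5,0],[3,-2,-8,0],[4,-3,-11,0],[5,-4,-14,0]],
  ],
)

```text
time_s: 12.45
position: [481.6, 198.4, 191.7]
tcp_rot: [[-0.181, 0.983, -0.0], [0.983, 0.181, -0.0], [-0.0, -0.0, -1.0]]
force: [0.4, 0.3, 0.1]
width: 0.498
finger_force: 0.0
```

>>> arm_command(
  deltas=[
    [[0,0,-2,0],[0,0,-4,0],[0,0,-6,0],[0,0,-6,0],[0,0,-6,0]],
  ],
)

```text
time_s: 12.87
position: [483.1, 198.3, 251.2]
tcp_rot: [[-0.181, 0.983, 0.002], [0.983, 0.181, 0.001], [0.0, 0.002, -1.0]]
force: [0.1, -0.3, -0.4]
width: 0.5
finger_force: 0.0
```

```bash
python3 m.py f.png wrist side scene
```

```text
12.8667 [483.1 198.3 251.2] yaw 10.451875101053785 w 0.5004678726725156 F [ 0.1 -0.3 -0.4] TCP u,v -56.51937642709191 131.07522621242651
wrist wheel_center 0.88 [379.  297.8] [565.6  77.5  46. ]
wrist pointer_tip 0.76 [401.8 285.5] [580.3 104.5  61.5]
wrist start_mark 0.57 [413.2 280.9] [590.5 111.1  60.5]
bar-ptr 351.8866285565675
side wheel_center 0.77 [306.7 224. ] [562.6  92.4  46. ]
side pointer_tip 0.72 [295.  223.1] [585.  110.7  61.5]
side start_mark 0.84 [293.  224.8] [588.8 115.3  60.5]
bar-ptr 1.9881250473186896
scene wheel_center 0.63 [293.  206.9] [557.4  73.   46. ]
scene pointer_tip 0.96 [268.  199.4] [585.7 109.2  61.5]
scene start_mark 0.57 [267.2 201.7] [582.2 112.9  60.5]
bar-ptr 6.133867504538273
```

View pics/f.png

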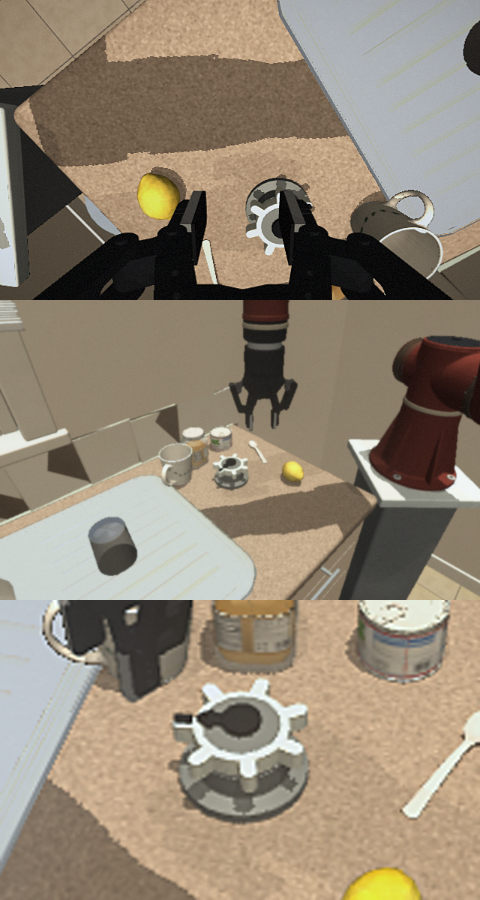

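In the scene crop the bar (182,718) sits in line with the pointer tip (200,718). All three cameras agree to within a few degrees, and the arm is clear of everything.

```bash
python3 -c "
from station import bot
print(bot.close_job())"
```

```text
the job is handed in; nothing more can be done
None
```

I pushed the star wheel three clicks clockwise, so the barred lobe now sits opposite the pointer tip. The arm finished clear of everything, and the job is handed in.

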